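# Square a biscuit tin up in the date stamp's guides and stamp it

### The job

Push the blue biscuit tin, label end first, along the counter between the converging guides of the date-stamping stand until it is fully home and flush against the white end stop, pressing it there firmly but gently for a moment. Then press the red stamp knob down so that the stamp bears gently on the tin's label for a moment, and let it rise again. Leave the tin home and everything else on the counter as it was.

Things in the scene. Friction and masses are not known exactly. Their poses are not given: they have to be found in the camera images.
- stand: Date-stamping stand fixed to the counter, without a floor plate: the tin slides on the counter itself. Origin on the counter, on the centre line between the guides, where the converging guides meet the parallel channel. x: the direction the tin is pushed; z up. Guides: steel, 30 mm high, 8 mm thick, channel 93 mm wide inside from x = 0 to 190 mm. Over 25 N between tin and stand dents the tin.
- mouth (a point): Middle of the guides' mouth, on the counter, at x = -130 mm of the stand; the guides are 193 mm apart inside here, 104 mm at x = -30 mm, and from there converge more gently to the 93 mm channel at the stand's origin. Wedged askew between them the tin can bind: ease off and push again. Axes as the stand's.
- channel_end (a point): Point on the counter and centre line at x = 190 mm of the stand, where the channel ends. The white end stop (70 mm wide, 38 mm high, rigid) stands across the channel before it; its face was left anywhere from 50 to 25 mm before this point (stand x = 140 to 165 mm) and is not measured: find it by feel and seat the tin with a push of about 10 N. Axes as the stand's.
- tin_center (a point): Centre (25 mm over its underside) of the blue biscuit tin with yellow lid: 150 mm long (x), 90 wide, 50 high, vertical corners rounded at 12 mm, 0.28 to 0.52 kg; sliding takes 2 to 5 N. Too wide to grasp: push its rear end. x points to the end with the white paper label (56 x 46 mm, centred 28 mm towards +x), which goes in first; z up. It starts before the guides' mouth, askew.
- home_pin (a joint): Orange home pin, 10 mm in diameter, in the middle of the end stop's face at 24 mm height, on a weak spring (under 1 N): 0 = out, standing 8 mm proud of the stop; 0.008 = pushed in flush, the tin is home. m.
- stamp (a joint): Stamp plunger: 0 = up, grows as it is pressed straight down (m), at most 0.030. Its face (black, 26 mm square) is 72 mm over the counter when up and meets the lid of a tin beneath it at 0.022. Return spring: 1.6 N at the start, 3.8 N at 0.022; all that is added then bears on the tin: 5 to 10 N prints the label.
- stamp_knob (a point): Middle of the top of the red round stamp knob, 40 mm in diameter, 14 mm high; 138 mm over the counter when up, on the centre line, at x = 105 mm of the stand. Under it a green arm, 34 mm wide, from 90 to 108 mm over the counter, runs along the centre line from x = 80 mm to a green column, 60 mm wide, at x = 195 to 240 mm. Axes as the stand's.
- honey_jar: Bystander, to be left where it is: glass jar, 52 mm in diameter, 65 mm high; origin at the middle of its underside.
- ink_tin: Bystander, to be left where it is: flat dark tin 75 x 55 x 22 mm; origin at the middle of its underside.
- spare_tin: Bystander, to be left where it is: red tin, 150 x 90 x 50 mm, yellow lid; origin at the middle of its underside.
- bun_a: Bystander, to be left where it is: round bun, 80 mm across, 40 mm high; origin at the middle of its underside.
- bun_b: Bystander, to be left where it is: round bun, 80 mm across, 40 mm high; origin at the middle of its underside.
There are look-alikes about, which are no part of the job. What is shaped like the part that bears tin_center but orange, purple or turquoise is not meant.

How it is judged:
By the outcome, as a careful person would: the job done as asked, in the order asked, and still so for the second after the job is handed in, with the robot touching nothing.
It also fails if it takes over 72 s, if anything falls off the work surface, if the arm or the gripper's body presses on something with over 40 N, if the wrist force passes 120 N, or if a joint passes its speed limit or range.

### The arm

A 7-joint arm with a two-finger parallel gripper is mounted at the origin on the work surface. World frame = base frame: x ahead of the robot, y to its left, z up, the work surface at z = 0. Lengths are in mm, angles in rad, forces in N, time in s.
With the tool pointing down it reaches from about 400 to 900 mm from the base axis. Payload 5.5 kg.
Tool frame: the origin (TCP) lies at the very end of the fingers, on their centre line; the grasp point (between the pads) lies 19 mm behind it; z points along the fingers, y is the line along which they close (so a half turn about z gives the same grasp; the last joint's range is limited). The gripper opens to 85 mm and grips with 20 to 120 N. Pads are 22 mm wide; open, the fingers measure 114 mm over their backs; the gripper's body (76 mm by 85 mm) begins 54 mm behind the grasp point. The pads swing forward as they close: fully open they stand 13 mm farther back than shut.
Start: joints at [1.526, 0.501, -0.427, 1.55, 0.221, 1.138, -0.21], TCP at [196.959, -619.441, 231.31] pointing down, gripper open.
Joint ranges: [-2.88, 2.88], [-0.31, 2.03], [-1.54, 1.56], [0.2, 2.42], [-1.41, 4.55], [0.19, 2.02], [-2.57, 2.57]. Speed limits (rad/s): [2.57, 2.57, 3.14, 3.14, 3.14, 3.14, 3.14].

### API

Orientations are given as a unit quaternion [x, y, z, w].
In Python, from station import bot gives the robot as it stands. The module is installed in compiled form; this text tells all that it offers.
- The arm moves only by the shell command python3 -m jog 'ROWS'. ROWS is JSON, a list of rows, each an object with "slide": the shift along the tool's x, y, z in mm, a list of three; "delta_rot": the turn, a rotation vector about the tool's x, y, z in rad, a list of three; "claw": the opening, from 0 (shut) to 1 (fully open). A call has 1 to 12 rows; each row shifts and turns the commanded pose from where the row before left it, along the tool's axes as they then stand; what a row does not reach is not made up. A row lasts 1/8 s, in which the tool goes at most 62.5 mm and 10.7 degrees, less where a joint would pass 70% of its speed; a pose out of reach is approached as far as the arm can. A call is refused whole if a number of a shift passes 62.5 or a number of a turn 0.188, either way. A call with a gripper value outside its range is refused whole. The fingers move at their own pace and stop on an object; the grip force is fixed at half the most. Time passes only in rows, so rows that do not move let the fingers close. It gives the time, the measured TCP pose, the force, the opening and the grip force at its end, in the units of the state.
- bot.get_obs(): the state, without advancing time (a new reading comes with each control period).
- bot.capture(name): name is "side" or "top"; returns the picture (400x640x3 uint8, blue, green, red); there is no depth.
- bot.calibration(name): a dict with "fx", "fy", "cx", "cy" (pixels), "R" (3x3) and "t" (3): a world point X has camera coordinates R X + t. Camera axes: x right, y down, z forward; pixel columns grow to the right and rows downward; lengths in mm; the calibration is good to about 2 mm. A picture is of the moment at which its call begins. calibration takes no time and is no camera call.
- bot.sign_off(): hands the job in; it is judged then, once.
The state is a dict: "t": time; "qpos": joint angles; "joint_vel": joint speeds; "effort": joint torques, N m; "position": TCP position; "tool_rot": TCP orientation; "ft_force": force on the tool from outside, world axes, zero at the start; "moment": the same for the moment, N m; "grip_width": finger opening in mm; "gripper_force": force on a finger pad.
Only numpy, scipy, OpenCV 4.12 (cv2) and the standard library are available. Lean on these libraries where they do the work, as an engineer would, in place of code of your own. Each camera call takes 0.05 s, during which the arm holds its last target. There are 200 camera calls.

## Working session

There is one attempt and no reset: what is moved stays moved. The work goes in short steps, Python scripts to look and compute and a shell command to move; the robot and the scene stay as the last step left them, time stands still between calls to the robot, and variables do not carry over. Pictures are saved under pics/ and viewed, at most 10 in all, crops included, and the job is handed in when it is done.

```bash
mkdir -p pics
python3 - <<'E'
from station import bot
import cv2,numpy as np
o=bot.get_obs();print(o['t'],o['position'],o['tool_rot'],o['ft_force'],o['grip_width'])
for n in('side','top'):
    im=bot.capture(n);cv2.imwrite(f'pics/{n}0.png',im);c=bot.calibration(n);print(n,{k:np.round(v,3).tolist() for k,v in c.items()})
E
```

```text
0.0 [ 196.66077883 -618.79488116  230.23423625] [ 9.88176822e-01  1.53315242e-01 -1.21372101e-04 -9.94975494e-04] [-0.2053946   0.41198909 -0.53607012] 85.30983177833527
side {'fx': 495.295, 'fy': 495.295, 'cx': 329.171, 'cy': 199.88, 'R': [[-0.883, -0.47, -0.006], [-0.339, 0.645, -0.685], [0.326, -0.602, -0.729]], 't': [505.308, 228.33, 1239.56]}
top {'fx': 393.05, 'fy': 393.05, 'cx': 316.672, 'cy': 203.49, 'R': [[0.03, -1.0, -0.001], [-0.986, -0.03, -0.162], [0.161, 0.006, -0.987]], 't': [47.967, 549.782, 1059.857]}
```

View pics/side0.png

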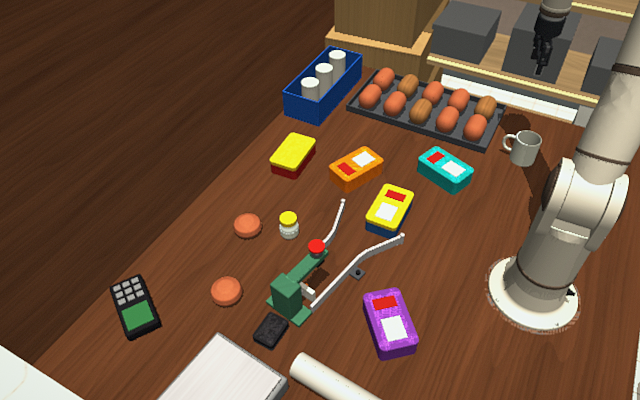

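View pics/top0.png

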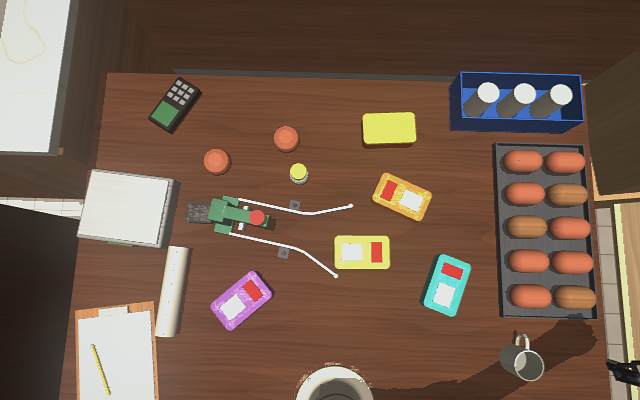

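Candidates shaped like the tin, in the top view: yellow-lidded (362,252), orange (402,197), turquoise (446,285), purple (241,300), and the red spare tin (389,128), which has no label. The one meant is the yellow-lidded tin at (362,252). In the side view it is at (390,208) and has a blue body, and it lies before the mouth, whose tips are at (351,206) and (335,276). I'll confirm that in a crop and measure.

```bash
cat > h.py <<'E'
import cv2,numpy as np
from station import bot
def ray(n,uv,z):
    c=bot.calibration(n);R=np.array(c['R']);t=np.array(c['t']);uv=np.atleast_2d(uv).astype(float)
    d=np.c_[(uv[:,0]-c['cx'])/c['fx'],(uv[:,1]-c['cy'])/c['fy'],np.ones(len(uv))]@R
    C=-R.T@t
    return (C+d*((z-C[2])/d[:,2])[:,None])[:,:2]
def mask(im,lo,hi,roi):
    m=cv2.inRange(cv2.cvtColor(im,cv2.COLOR_BGR2HSV),lo,hi);o=np.zeros_like(m);x0,y0,x1,y1=roi;o[y0:y1,x0:x1]=m[y0:y1,x0:x1];return o
def pts(m): 
    y,x=np.nonzero(m);return np.c_[x,y]
def tin(im,n='top',roi=(225,190,420,290)):
    # lid (yellow) outline incl. label, at z=50
    m=mask(im,(22,90,90),(35,255,255),roi)
    c=max(cv2.findContours(m,cv2.RETR_EXTERNAL,cv2.CHAIN_APPROX_NONE)[0],key=cv2.contourArea)
    w=ray(n,c[:,0],50).astype(np.float32)
    return cv2.minAreaRect(w)
E
python3 - <<'E'
from h import *
im=cv2.imread('pics/top0.png');sd=cv2.imread('pics/side0.png')
print('tin top',tin(im,roi=(325,225,400,280)),'side',tin(sd,'side',(360,175,420,240)))
m=mask(im,(0,0,170),(180,60,255),(325,225,400,280));print('label',ray('top',pts(m).mean(0),50))
for n,i,r in(('top',im,(240,205,275,232)),('side',sd,(300,235,335,262))):
    p=pts(mask(i,(0,150,110),(8,255,255),r));c,_=cv2.minEnclosingCircle(p.astype(np.float32));print('knob',n,c,ray(n,c,136))
# guides: white thin
m=mask(im,(0,0,140),(180,50,255),(228,190,356,280));m[235:268,334:391]=0
p=pts(m);w=ray('top',p,30)
n,l,s,c=cv2.connectedComponentsWithStats(m)
for k in range(1,n):
    if s[k,4]>40:
        q=pts(l==k);W=ray('top',q,30);print(s[k],'x',W.min(0).round(),W.max(0).round())
        for lo in range(q[:,0].min(),q[:,0].max(),8):
            a=W[(q[:,0]>=lo)&(q[:,0]<lo+8)];print(lo,a.mean(0).round(1),end=';')
        print()
a=cv2.resize(im[180:290,220:400],None,fx=4,fy=4,interpolation=cv2.INTER_CUBIC);cv2.imwrite('pics/crop0.png',a)
E
```

```text
tin top ((417.5865783691406, -62.70476531982422), (90.16459655761719, 151.54600524902344), 1.3316583633422852) side ((413.611572265625, -58.53789520263672), (94.32689666748047, 161.85018920898438), 1.4645535945892334)
label [[408.75661157 -27.7688261 ]]
knob top (256.5898742675781, 217.1516876220703) [[493.05890232 216.78676459]]
knob side (316.0, 245.5) [[491.78651336 216.17306463]]
[238 198 115  17 322] x [519. -36.] [560. 290.]
238 [555.8 279.1];246 [551.5 256.2];254 [547.5 233.9];262 [542.9 210.6];270 [538.5 187.5];278 [533.7 164. ];286 [529.6 141. ];294 [525.4 118.8];302 [522.2  95.5];310 [523.4  73.2];318 [528.1  50.2];326 [533.3  27.4];334 [538.3   5.3];342 [544.  -18.2];350 [548.  -32.9];
[229 232 109  46 340] x [346.   2.] [462. 309.]
229 [457.2 299. ];237 [452.7 275.9];245 [448.4 252.7];253 [443.9 230.6];261 [439.7 208. ];269 [435.4 185.3];277 [431.1 162.4];285 [426.5 139.4];293 [421.  117.2];301 [410.6  94.3];309 [396.  72.];317 [380.1  49.3];325 [364.5  26.3];333 [351.8   8.3];
```

View pics/crop0.png

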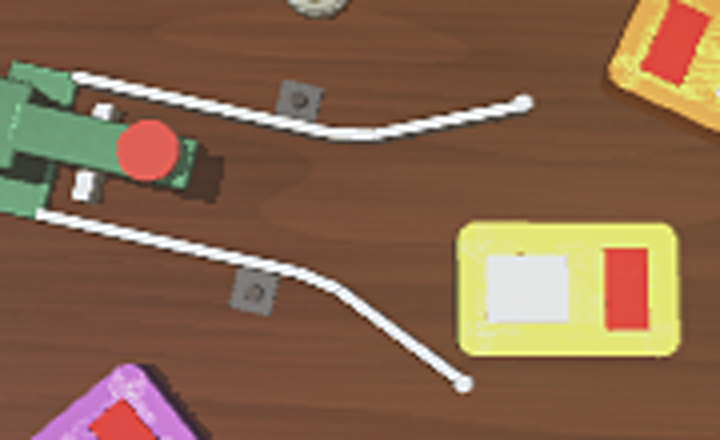

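The crop confirms it: yellow lid with white label at (527,288) on the left end, pointing at the stand, and the mouth tips at (525,102) and (463,383). In the world frame:
- **Stand axis:** heading about 79.4°, with the origin near (473,113).
- **Tin:** centre near (418,-63), heading about 91.3°.

I'll push with both fingers half open, so they touch the rear end at two points.

```bash
python3 -m jog '[{"slide":[32,-33,0],"delta_rot":[0,0,0],"claw":0.5},{"slide":[32,-33,0],"delta_rot":[0,0,0],"claw":0.5},{"slide":[32,-33,0],"delta_rot":[0,0,0],"claw":0.5},{"slide":[32,-33,0],"delta_rot":[0,0,0],"claw":0.5},{"slide":[32,-33,0],"delta_rot":[0,0,0],"claw":0.5},{"slide":[32,-33,0],"delta_rot":[0,0,0],"claw":0.5},{"slide":[32,-33,0],"delta_rot":[0,0,0],"claw":0.5},{"slide":[32,-33,0],"delta_rot":[0,0,0],"claw":0.5},{"slide":[32,-33,0],"delta_rot":[0,0,0],"claw":0.5},{"slide":[32,-33,0],"delta_rot":[0,0,0],"claw":0.5},{"slide":[28,-35,0],"delta_rot":[0,0,0],"claw":0.5}]'; python3 -m jog '[{"slide":[0,0,0],"delta_rot":[0,0,-0.161],"claw":0.5},{"slide":[0,0,0],"delta_rot":[0,0,-0.161],"claw":0.5},{"slide":[0,0,0],"delta_rot":[0,0,-0.161],"claw":0.5},{"slide":[0,0,0],"delta_rot":[0,0,-0.161],"claw":0.5},{"slide":[0,0,0],"delta_rot":[0,0,-0.161],"claw":0.5},{"slide":[0,0,0],"delta_rot":[0,0,-0.161],"claw":0.5},{"slide":[0,0,0],"delta_rot":[0,0,-0.161],"claw":0.5},{"slide":[0,0,0],"delta_rot":[0,0,-0.161],"claw":0.5},{"slide":[0,0,0],"delta_rot":[0,0,0],"claw":0.5}]'
```

```text
t: 1.48
position: [418.5, -164.7, 231.3]
tool_rot: [0.988, 0.153, 0.0, 0.0]
ft_force: [1.0, -0.2, -0.7]
grip_width: 42.7
gripper_force: 0.0
t: 2.6
position: [417.7, -166.1, 231.1]
tool_rot: [0.699, 0.715, -0.0, -0.0]
ft_force: [0.4, 0.2, 0.1]
grip_width: 42.7
gripper_force: 0.0
```

```bash
python3 -m jog '[{"slide":[0,0,50],"delta_rot":[0,0,0],"claw":0.5},{"slide":[0,0,50],"delta_rot":[0,0,0],"claw":0.5},{"slide":[0,0,50],"delta_rot":[0,0,0],"claw":0.5},{"slide":[0,0,40],"delta_rot":[0,0,0],"claw":0.5},{"slide":[0,0,26],"delta_rot":[0,0,0],"claw":0.5},{"slide":[0,0,0],"delta_rot":[0,0,0],"claw":0.5}]'
python3 - <<'E'
from h import *
print(bot.get_obs()['ft_force'])
im=bot.capture('side');cv2.imwrite('pics/c1.png',cv2.resize(im[110:330,250:490],None,fx=3,fy=2.7))
E
```

```text
t: 3.35
position: [416.4, -165.3, 13.7]
tool_rot: [0.699, 0.715, -0.001, -0.002]
ft_force: [-1.1, 0.5, 1.1]
grip_width: 42.7
gripper_force: 0.0
[-1.05301791  0.51475977  1.10103718]
```

View pics/c1.png

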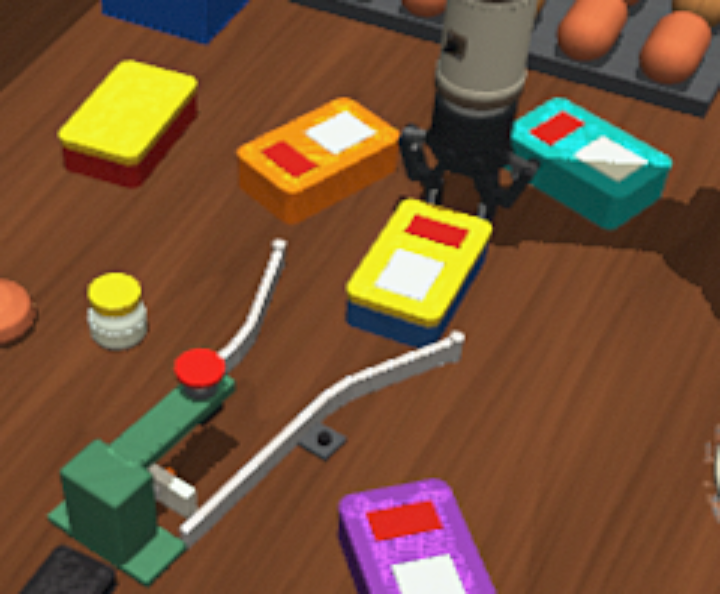

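The fingers stand squarely behind the tin, at crop (435,195) and (485,205), on either side of its rear centre, and the mouth ahead is clear. Next I push, turning clockwise as I go.

```bash
python3 -m jog '[{"slide":[6,0,0],"delta_rot":[0,0,0],"claw":0.5},{"slide":[6,0,0],"delta_rot":[0,0,0],"claw":0.5},{"slide":[5,0,0],"delta_rot":[0,0,0],"claw":0.5},{"slide":[5,0,0],"delta_rot":[0,0,0.03],"claw":0.5},{"slide":[5,0,0],"delta_rot":[0,0,0.035],"claw":0.5},{"slide":[5,0,0],"delta_rot":[0,0,0.035],"claw":0.5},{"slide":[5,0,0],"delta_rot":[0,0,0.035],"claw":0.5},{"slide":[5,0,0],"delta_rot":[0,0,0.035],"claw":0.5},{"slide":[5,0,0],"delta_rot":[0,0,0.035],"claw":0.5},{"slide":[5,0,0],"delta_rot":[0,0,0.035],"claw":0.5},{"slide":[5,0,0],"delta_rot":[0,0,0.03],"claw":0.5}]'
cat >> h.py <<'E'
A=np.deg2rad(79.4);a=np.array([np.cos(A),np.sin(A)]);l=np.array([-a[1],a[0]]);O=np.array([473.3,113.3])
def report():
    o=bot.get_obs();p=np.array(o['position']);q=o['tool_rot']
    print('t',o['t'],'tool s',((p[:2]-O)@np.c_[a,l]).round(1),'z',round(p[2],1),'yaw',round(np.rad2deg(2*np.arctan2(q[1],q[0]))-79.4,1),'F s',(np.array(o['ft_force'])[:2]@np.c_[a,l]).round(1),o['ft_force'][2].round(1))
    im=bot.capture('top');r=tin(im)
    b=cv2.boxPoints(r);e=max((b[1]-b[0],b[2]-b[1]),key=np.linalg.norm);e=e*np.sign(e@a)
    print('tin s',((np.array(r[0])-O)@np.c_[a,l]).round(1),np.round(r[1],1),'yaw',round(np.rad2deg(np.arctan2(e[1],e[0]))-79.4,1))
    return im
E
python3 -c "
from h import *
report()"
```

```text
t: 4.78
position: [420.7, -111.3, 15.8]
tool_rot: [0.789, 0.614, -0.001, 0.001]
ft_force: [-2.2, -6.4, 5.7]
grip_width: 42.9
gripper_force: 3.0
t 4.775 tool s [-230.4   10.4] z 15.8 yaw -3.6 F s [-6.7  1. ] 5.7
tin s [-139.1   17. ] [152.1  91.3] yaw 6.1
```

```bash
python3 -m jog '[{"slide":[5,0,0],"delta_rot":[0,0,0.02],"claw":0.5},{"slide":[5,0,0],"delta_rot":[0,0,0.02],"claw":0.5},{"slide":[5,0,0],"delta_rot":[0,0,0.02],"claw":0.5},{"slide":[5,0,0],"delta_rot":[0,0,0],"claw":0.5},{"slide":[5,0,0],"delta_rot":[0,0,0],"claw":0.5},{"slide":[5,0,0],"delta_rot":[0,0,0],"claw":0.5},{"slide":[5,0,0],"delta_rot":[0,0,0],"claw":0.5}]'; python3 -c "
from h import *
report()"
```

```text
t: 5.7
position: [430.4, -77.5, 15.6]
tool_rot: [0.807, 0.591, -0.001, 0.001]
ft_force: [-2.7, -5.4, 4.7]
grip_width: 42.8
gripper_force: 3.1
t 5.7 tool s [-195.4    7.1] z 15.6 yaw -7.0 F s [-5.8  1.7] 4.7
tin s [-104.2    9. ] [153.   91.9] yaw 2.8
```

```bash
python3 -m jog '[{"slide":[4,0,0],"delta_rot":[0,0,0],"claw":0.5},{"slide":[4,0,0],"delta_rot":[0,0,0],"claw":0.5},{"slide":[4,0,0],"delta_rot":[0,0,0],"claw":0.5},{"slide":[4,0,0],"delta_rot":[0,0,0],"claw":0.5},{"slide":[4,0,0],"delta_rot":[0,0,0],"claw":0.5}]'; python3 -c "
from h import *
report()"
```

```text
t: 6.38
position: [436.3, -58.3, 15.4]
tool_rot: [0.807, 0.591, -0.001, 0.0]
ft_force: [-1.6, -5.2, 4.9]
grip_width: 42.7
gripper_force: 3.1
t 6.375 tool s [-175.5    4.8] z 15.4 yaw -6.9 F s [-5.4  0.6] 4.9
tin s [-84.2   3.2] [150.6  92.1] yaw 0.6
```

```bash
python3 -m jog '[{"slide":[4,0,0],"delta_rot":[0,0,-0.02],"claw":0.5},{"slide":[4,0,0],"delta_rot":[0,0,-0.02],"claw":0.5},{"slide":[4,0,0],"delta_rot":[0,0,-0.02],"claw":0.5},{"slide":[4,0,0],"delta_rot":[0,0,-0.02],"claw":0.5},{"slide":[4,0,0],"delta_rot":[0,0,-0.02],"claw":0.5},{"slide":[4,0,0],"delta_rot":[0,0,-0.02],"claw":0.5},{"slide":[4,0,0],"delta_rot":[0,0,0],"claw":0.5},{"slide":[4,0,0],"delta_rot":[0,0,0],"claw":0.5}]'; python3 -c "
from h import *
report()"
```

```text
t: 7.42
position: [444.9, -25.9, 15.4]
tool_rot: [0.77, 0.639, -0.0, 0.0]
ft_force: [0.3, -4.7, 0.9]
grip_width: 42.8
gripper_force: 2.1
t 7.425 tool s [-142.     2.4] z 15.4 yaw -0.0 F s [-4.5 -1.2] 0.9
tin s [-55.1   1.8] [152.9  91.8] yaw -0.1
```

```bash
for i in 1; do python3 -m jog '[{"slide":[5,0.3,0],"delta_rot":[0,0,0],"claw":0.5},{"slide":[5,0.3,0],"delta_rot":[0,0,0],"claw":0.5},{"slide":[5,0.3,0],"delta_rot":[0,0,0],"claw":0.5},{"slide":[5,0.3,0],"delta_rot":[0,0,0],"claw":0.5},{"slide":[5,0,0],"delta_rot":[0,0,0],"claw":0.5},{"slide":[5,0,0],"delta_rot":[0,0,0],"claw":0.5},{"slide":[5,0,0],"delta_rot":[0,0,0],"claw":0.5},{"slide":[5,0,0],"delta_rot":[0,0,0],"claw":0.5},{"slide":[5,0,0],"delta_rot":[0,0,0],"claw":0.5},{"slide":[5,0,0],"delta_rot":[0,0,0],"claw":0.5}]'; done; python3 -c "
from h import *
report()"
```

```text
t: 8.72
position: [455.1, 23.3, 15.3]
tool_rot: [0.769, 0.639, -0.0, 0.0]
ft_force: [-1.0, -5.3, 3.2]
grip_width: 42.7
gripper_force: 2.6
t 8.725 tool s [-91.8   1.4] z 15.3 yaw -0.0 F s [-5.4 -0. ] 3.2
tin s [-2.4  1.2] [147.8  91.1] yaw -0.1
```

```bash
python3 -m jog '[{"slide":[5,0,0],"delta_rot":[0,0,0],"claw":0.5},{"slide":[5,0,0],"delta_rot":[0,0,0],"claw":0.5},{"slide":[5,0,0],"delta_rot":[0,0,0],"claw":0.5},{"slide":[5,0,0],"delta_rot":[0,0,0],"claw":0.5},{"slide":[5,0,0],"delta_rot":[0,0,0],"claw":0.5},{"slide":[5,0,0],"delta_rot":[0,0,0],"claw":0.5},{"slide":[5,0,0],"delta_rot":[0,0,0],"claw":0.5},{"slide":[5,0,0],"delta_rot":[0,0,0],"claw":0.5},{"slide":[5,0,0],"delta_rot":[0,0,0],"claw":0.5},{"slide":[5,0,0],"delta_rot":[0,0,0],"claw":0.5}]';  python3 -m jog '[{"slide":[2,0,0],"delta_rot":[0,0,0],"claw":0.5},{"slide":[2,0,0],"delta_rot":[0,0,0],"claw":0.5},{"slide":[2,0,0],"delta_rot":[0,0,0],"claw":0.5},{"slide":[2,0,0],"delta_rot":[0,0,0],"claw":0.5}]'
```

```text
t: 10.02
position: [464.3, 72.7, 15.3]
tool_rot: [0.769, 0.639, 0.0, -0.0]
ft_force: [-0.6, -3.8, 1.5]
grip_width: 43.0
gripper_force: 2.1
t: 10.52
position: [465.8, 80.1, 15.3]
tool_rot: [0.769, 0.639, -0.0, 0.0]
ft_force: [-1.2, -3.8, 1.0]
grip_width: 42.8
gripper_force: 2.0
```

```bash
python3 -m jog '[{"slide":[2,0,0],"delta_rot":[0,0,0],"claw":0.5},{"slide":[2,0,0],"delta_rot":[0,0,0],"claw":0.5},{"slide":[2,0,0],"delta_rot":[0,0,0],"claw":0.5}]'; python3 -c "
from h import *
im=report();cv2.imwrite('pics/t2.png',cv2.resize(im[180:290,200:360],None,fx=5,fy=5,interpolation=2))"
```

```text
t: 10.9
position: [466.9, 86.2, 15.3]
tool_rot: [0.769, 0.639, -0.0, -0.0]
ft_force: [0.5, -4.0, 2.2]
grip_width: 42.9
gripper_force: 2.0
t 10.9 tool s [-27.8   1.3] z 15.3 yaw 0.0 F s [-3.8 -1.3] 2.2
tin s [62.6 32. ] [144.8  31.4] yaw -1.7
```

View pics/t2.png

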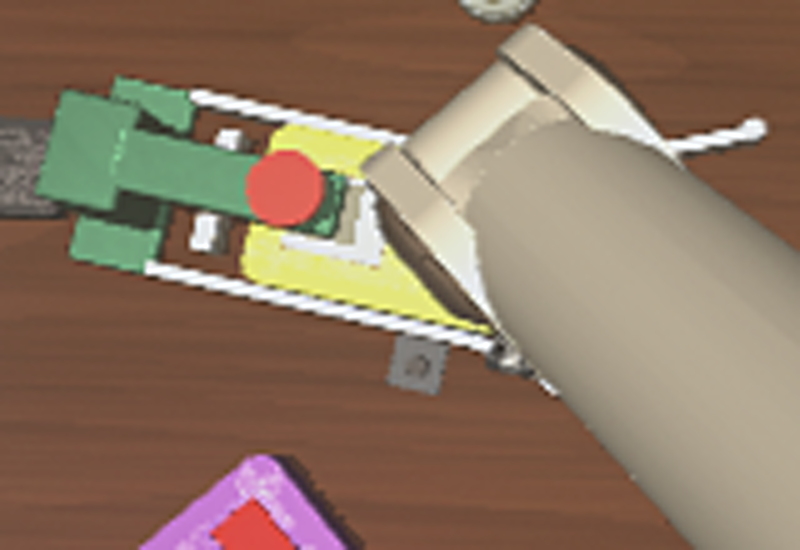

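The tin is straight in the channel, with its front edge at crop x≈250 and the stop face at about 225, so the gap is about 13 mm. From here I go slowly, by feel.

```bash
python3 -m jog '[{"slide":[2,0,0],"delta_rot":[0,0,0],"claw":0.5},{"slide":[2,0,0],"delta_rot":[0,0,0],"claw":0.5},{"slide":[2,0,0],"delta_rot":[0,0,0],"claw":0.5}]' | sed -n '2p;4p';  python3 -m jog '[{"slide":[1,0,0],"delta_rot":[0,0,0],"claw":0.5},{"slide":[1,0,0],"delta_rot":[0,0,0],"claw":0.5}]'| sed -n '2p;4p'
```

```text
position: [468.0, 92.2, 15.3]
ft_force: [-1.2, -3.4, 2.1]
position: [468.4, 93.9, 15.3]
ft_force: [-2.0, -4.6, 2.7]
```

```bash
python3 -m jog '[{"slide":[1,0,0],"delta_rot":[0,0,0],"claw":0.5},{"slide":[1,0,0],"delta_rot":[0,0,0],"claw":0.5}]'| sed -n '2p;4p'
```

```text
position: [468.7, 95.9, 15.3]
ft_force: [0.1, -3.8, 0.6]
```

```bash
python3 -m jog '[{"slide":[1,0,0],"delta_rot":[0,0,0],"claw":0.5}]'| sed -n '2p;4p'
```

```text
position: [468.9, 97.0, 15.3]
ft_force: [-1.1, -4.1, 1.3]
```

```bash
for i in 1; do python3 -m jog '[{"slide":[1,0,0],"delta_rot":[0,0,0],"claw":0.5},{"slide":[1,0,0],"delta_rot":[0,0,0],"claw":0.5}]'| sed -n '2p;4p'; done
```

```text
position: [469.3, 99.0, 15.3]
ft_force: [-1.2, -3.8, 1.2]
```

```bash
python3 -m jog '[{"slide":[1,0,0],"delta_rot":[0,0,0],"claw":0.5},{"slide":[1,0,0],"delta_rot":[0,0,0],"claw":0.5}]'| sed -n '2p;4p'
```

```text
position: [469.6, 100.6, 15.3]
ft_force: [-1.5, -4.6, 1.3]
```

```bash
python3 -m jog '[{"slide":[1,0,0],"delta_rot":[0,0,0],"claw":0.5},{"slide":[1,0,0],"delta_rot":[0,0,0],"claw":0.5}]'| sed -n '2p;4p'
```

```text
position: [470.0, 102.8, 15.3]
ft_force: [-0.2, -3.9, 1.4]
```

```bash
python3 -m jog '[{"slide":[1,0,0],"delta_rot":[0,0,0],"claw":0.5},{"slide":[1,0,0],"delta_rot":[0,0,0],"claw":0.5}]'| sed -n '2p;4p'
```

```text
position: [470.4, 104.8, 15.3]
ft_force: [-0.1, -5.8, 2.2]
```

```bash
python3 -m jog '[{"slide":[1,0,0],"delta_rot":[0,0,0],"claw":0.5},{"slide":[1,0,0],"delta_rot":[0,0,0],"claw":0.5}]'| sed -n '2p;4p'
```

```text
position: [470.7, 106.7, 15.3]
ft_force: [-1.2, -7.1, 2.5]
```

```bash
python3 -m jog '[{"slide":[1,0,0],"delta_rot":[0,0,0],"claw":0.5}]'| sed -n '2p;4p'
```

```text
position: [470.8, 106.7, 15.3]
ft_force: [-2.2, -8.6, 6.2]
```

```bash
python3 -m jog '[{"slide":[1,0,0],"delta_rot":[0,0,0],"claw":0.5}]'| sed -n '2p;4p'
```

```text
position: [470.7, 106.6, 15.3]
ft_force: [-2.3, -10.8, 6.6]
```

It stopped at y≈106.7 and the force is rising about 2 N per mm. I'll add a little more and hold.

```bash
python3 -m jog '[{"slide":[1,0,0],"delta_rot":[0,0,0],"claw":0.5},{"slide":[0,0,0],"delta_rot":[0,0,0],"claw":0.5},{"slide":[0,0,0],"delta_rot":[0,0,0],"claw":0.5},{"slide":[0,0,0],"delta_rot":[0,0,0],"claw":0.5},{"slide":[0,0,0],"delta_rot":[0,0,0],"claw":0.5},{"slide":[0,0,0],"delta_rot":[0,0,0],"claw":0.5}]'| sed -n '1,4p'; python3 -c "
from h import *
o=bot.get_obs();print(o['ft_force'])
im=bot.capture('side');cv2.imwrite('pics/s3.png',cv2.resize(im[210:330,250:410],None,fx=5,fy=5,interpolation=2))"
```

```text
t: 14.2
position: [470.7, 106.6, 15.3]
tool_rot: [0.77, 0.638, -0.002, 0.001]
ft_force: [-2.3, -11.4, 7.5]
[ -2.28583781 -11.35303117   7.4742436 ]
```

View pics/s3.png

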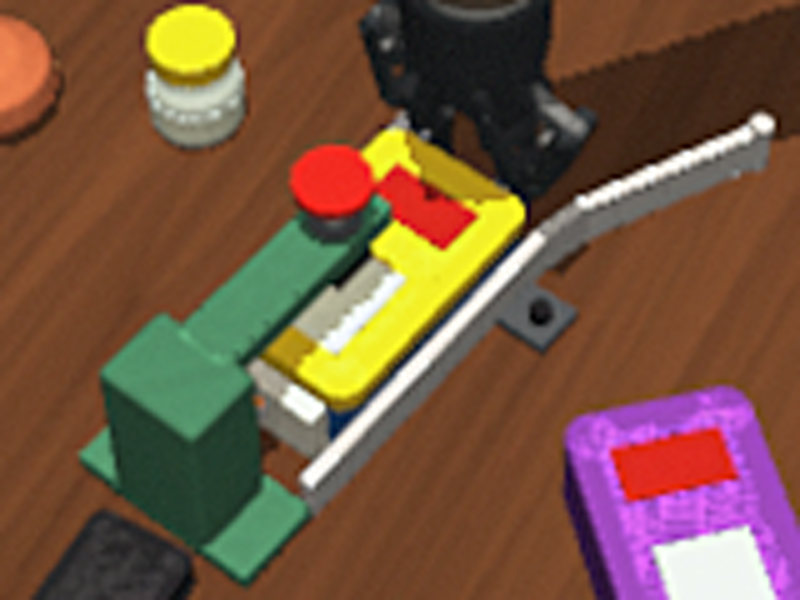

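The tin's front edge sits against the white stop at crop (300,400), straight in the channel. I'll press slightly more so the stop itself sees about 10 N, then back off and rise.

```bash
python3 -m jog '[{"slide":[1,0,0],"delta_rot":[0,0,0],"claw":0.5},{"slide":[0,0,0],"delta_rot":[0,0,0],"claw":0.5},{"slide":[0,0,0],"delta_rot":[0,0,0],"claw":0.5},{"slide":[0,0,0],"delta_rot":[0,0,0],"claw":0.5},{"slide":[0,0,0],"delta_rot":[0,0,0],"claw":0.5},{"slide":[0,0,0],"delta_rot":[0,0,0],"claw":0.5}]'| sed -n '1,4p'; python3 -m jog '[{"slide":[-2,0,0],"delta_rot":[0,0,0],"claw":0.5},{"slide":[-3,0,0],"delta_rot":[0,0,0],"claw":0.5},{"slide":[-10,0,0],"delta_rot":[0,0,0],"claw":0.5},{"slide":[-20,0,0],"delta_rot":[0,0,0],"claw":0.5},{"slide":[-20,0,0],"delta_rot":[0,0,0],"claw":0.5},{"slide":[0,0,-50],"delta_rot":[0,0,0],"claw":0.5},{"slide":[0,0,-55],"delta_rot":[0,0,0],"claw":0},{"slide":[0,0,-50],"delta_rot":[0,0,0],"claw":0},{"slide":[0,0,0],"delta_rot":[0,0,0],"claw":0},{"slide":[0,0,0],"delta_rot":[0,0,0],"claw":0}]'; python3 -c "
from h import *
report()"
```

```text
t: 15.0
position: [470.7, 106.6, 15.3]
tool_rot: [0.77, 0.638, -0.003, 0.002]
ft_force: [-2.7, -12.9, 10.4]
t: 16.25
position: [461.2, 56.5, 170.1]
tool_rot: [0.769, 0.639, 0.0, 0.0]
ft_force: [-1.0, 0.4, 0.0]
grip_width: 0.2
gripper_force: 0.0
t 16.25 tool s [-58.1   1.4] z 170.1 yaw 0.0 F s [0.2 1. ] 0.0
tin s [79.6  1.1] [151.1  91. ] yaw -0.1
```

```bash
python3 -m jog '[{"slide":[40,0,0],"delta_rot":[0,0,0],"claw":0},{"slide":[41,0,0],"delta_rot":[0,0,0],"claw":0},{"slide":[41,1,0],"delta_rot":[0,0,0],"claw":0},{"slide":[41,0,0],"delta_rot":[0,0,0],"claw":0},{"slide":[0,0,15],"delta_rot":[0,0,0],"claw":0},{"slide":[0,0,10],"delta_rot":[0,0,0],"claw":0},{"slide":[0,0,0],"delta_rot":[0,0,0],"claw":0}]'; python3 -c "
from h import *
o=bot.get_obs();print((np.array(o['position'])[:2]-O)@np.c_[a,l])
im=bot.capture('side');cv2.imwrite('pics/s4.png',cv2.resize(im[190:310,240:400],None,fx=5,fy=5,interpolation=2))"
```

```text
t: 17.18
position: [491.1, 214.6, 143.3]
tool_rot: [0.77, 0.638, -0.002, -0.0]
ft_force: [-0.3, -0.6, -0.0]
grip_width: 0.1
gripper_force: 0.0
[102.84055483   1.17033337]
```

View pics/s4.png

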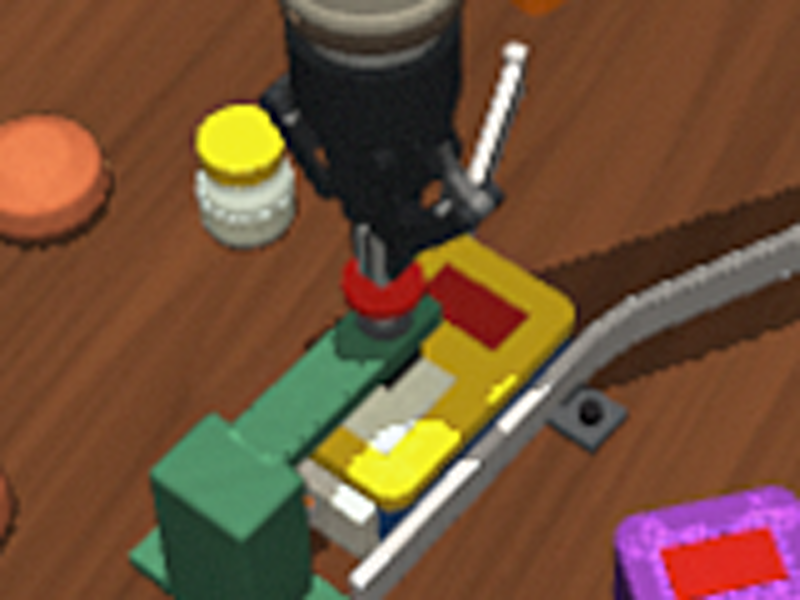

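The closed fingers stand over the middle of the red knob at crop (383,285), and the tin is still home. I press down now.

```bash
python3 -m jog '[{"slide":[1.5,1,2],"delta_rot":[0,0,0],"claw":0},{"slide":[0,0,3],"delta_rot":[0,0,0],"claw":0},{"slide":[0,0,3],"delta_rot":[0,0,0],"claw":0},{"slide":[0,0,3],"delta_rot":[0,0,0],"claw":0},{"slide":[0,0,3],"delta_rot":[0,0,0],"claw":0},{"slide":[0,0,3],"delta_rot":[0,0,0],"claw":0}]'| sed -n '2p;4p'; python3 -m jog '[{"slide":[0,0,2],"delta_rot":[0,0,0],"claw":0},{"slide":[0,0,2],"delta_rot":[0,0,0],"claw":0},{"slide":[0,0,2],"delta_rot":[0,0,0],"claw":0}]'| sed -n '2p;4p'
```

```text
position: [493.9, 217.8, 128.3]
ft_force: [1.4, -0.5, 2.7]
position: [493.9, 217.7, 122.3]
ft_force: [0.9, -2.9, 3.5]
```

```bash
python3 -m jog '[{"slide":[0,0,1.5],"delta_rot":[0,0,0],"claw":0},{"slide":[0,0,1.5],"delta_rot":[0,0,0],"claw":0}]'| sed -n '2p;4p'
```

```text
position: [493.9, 217.8, 119.3]
ft_force: [0.8, -2.1, 3.4]
```

```bash
python3 -m jog '[{"slide":[0,0,1.5],"delta_rot":[0,0,0],"claw":0},{"slide":[0,0,1.5],"delta_rot":[0,0,0],"claw":0}]'| sed -n '2p;4p'
```

```text
position: [493.9, 217.8, 116.3]
ft_force: [3.1, -3.3, 4.4]
```

```bash
python3 -m jog '[{"slide":[0,0,1],"delta_rot":[0,0,0],"claw":0}]'| sed -n '2p;4p'
```

```text
position: [493.9, 217.8, 116.1]
ft_force: [-2.2, -4.5, 17.4]
```

```bash
python3 -m jog '[{"slide":[0,0,0.7],"delta_rot":[0,0,0],"claw":0},{"slide":[0,0,0],"delta_rot":[0,0,0],"claw":0}]'| sed -n '2p;4p'
```

```text
position: [494.0, 217.8, 116.1]
ft_force: [-2.2, -5.0, 16.7]
```

The total is about 17 N, of which about 13 N bears on the tin. That is a bit too much, so I ease off to about 11.5 N.

```bash
python3 -m jog '[{"slide":[0,0,-0.7],"delta_rot":[0,0,0],"claw":0},{"slide":[0,0,0],"delta_rot":[0,0,0],"claw":0}]'| sed -n '2p;4p'
```

```text
position: [493.9, 217.8, 116.1]
ft_force: [-0.7, -4.2, 11.2]
```

```bash
python3 -m jog '[{"slide":[0,0,0],"delta_rot":[0,0,0],"claw":0},{"slide":[0,0,0],"delta_rot":[0,0,0],"claw":0},{"slide":[0,0,0],"delta_rot":[0,0,0],"claw":0},{"slide":[0,0,0],"delta_rot":[0,0,0],"claw":0},{"slide":[0,0,0],"delta_rot":[0,0,0],"claw":0},{"slide":[0,0,0],"delta_rot":[0,0,0],"claw":0}]'| sed -n '2p;4p'
```

```text
position: [493.9, 217.8, 116.1]
ft_force: [0.5, -3.5, 11.0]
```

```bash
python3 -m jog '[{"slide":[0,0,-3],"delta_rot":[0,0,0],"claw":0},{"slide":[0,0,-4],"delta_rot":[0,0,0],"claw":0},{"slide":[0,0,-5],"delta_rot":[0,0,0],"claw":0},{"slide":[0,0,-6],"delta_rot":[0,0,0],"claw":0},{"slide":[0,0,-8],"delta_rot":[0,0,0],"claw":0},{"slide":[0,0,-40],"delta_rot":[0,0,0],"claw":0},{"slide":[-50,0,0],"delta_rot":[0,0,0],"claw":0},{"slide":[-60,0,0],"delta_rot":[0,0,0],"claw":0},{"slide":[-60,0,0],"delta_rot":[0,0,0],"claw":0},{"slide":[-60,0,0],"delta_rot":[0,0,0],"claw":0},{"slide":[0,0,0],"delta_rot":[0,0,0],"claw":0}]'; python3 -c "
from h import *
im=report();p=pts(mask(im,(0,150,110),(8,255,255),(240,200,275,232)));c,_=cv2.minEnclosingCircle(p.astype(np.float32));print('knob',c)
s=bot.capture('side');cv2.imwrite('pics/s5.png',cv2.resize(s[130:350,200:430],None,fx=3,fy=2.7))"
```

```text
t: 21.6
position: [449.3, -13.4, 180.7]
tool_rot: [0.772, 0.635, -0.002, -0.0]
ft_force: [0.3, 1.0, 0.3]
grip_width: -0.2
gripper_force: 0.0
t 21.6 tool s [-129.     0.3] z 180.7 yaw -0.5 F s [ 1.  -0.1] 0.3
tin s [79.2  1.2] [151.7  91.3] yaw -0.0
knob (256.5, 217.0)
```

View pics/s5.png

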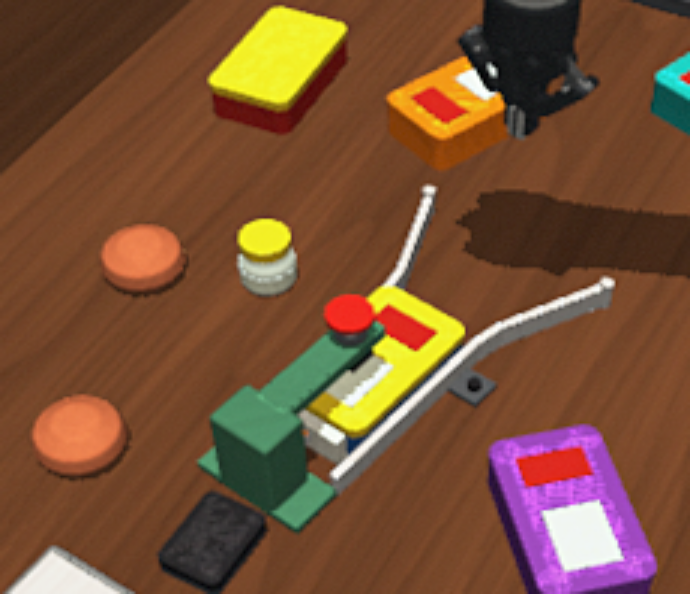

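The tin is flush against the stop at crop (330,425), the knob is up at (350,313), back where it was, and the bystanders are unmoved. The arm is clear, so I hand in.

```bash
python3 -c "
from station import bot
print(bot.sign_off())"
```

```text
the job is handed in; nothing more can be done
None
```

The job is handed in after about 22 s: the tin was pressed home against the end stop with about 13 N at the fingers (stop force not measured directly) and still sat there in the last pictures; the stamp held about 7 N on the label after about 13 N for roughly 0.4 s, above the 5–10 N printing range but under the 25 N dent limit, and rose again with nothing else moved.

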